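# Index the square button under the hand press and set it

## Task

Turn the dial of the button press until the die with the square button clicks into place exactly under the ram, then push the ram's knob down so that the square button's shell is pressed fully home, and let the ram come back up. Leave the round and oblong buttons in their nests and unpressed, and do not disturb the things standing round the press.

Things in the scene. Friction and masses are not known exactly. Their poses are not given: they have to be found in the camera images.
- press: grey hand press, fixed, on 10 mm feet; origin on the dial's axis at the underside of its round base (200 mm across, 12 mm thick). Its +x points to its column, far right of the dial (60 mm wide, near face 109 mm from the axis, top z 170 mm). An arm 44 mm wide, z 138 to 172 mm, reaches from it over the dial to 27 mm from the axis. Detent block at the rim on its -y side, top z 44 mm
- dial (a joint): how far the dial has turned since the start, rad, counter-clockwise seen from above. Aluminium disc, radius 83 mm, top z 44 mm; four nests (46 mm inside, walls 8 mm high) 58 mm from the axis, every 90 deg. A spring ball clicks in whenever a nest is under the ram, catching within about 5 deg; about 4 N at a post overcomes it. In between, the dial stays where left
- ram_axis (a point): point on the ram's vertical axis, 58 mm from the dial's axis along the press's +x, at z 49.5 mm
- ram (a joint): how far the ram is pushed down, m: 0 up, 0.0155 at most; the spring takes about 3 to 4 N and brings it back. Its flat foot, 22 mm across, stands at z 80 mm when up, about 9 mm above a button
- knob_top (a point): centre of the top of the ram's black palm knob, 42 mm across, at z 220 mm when the ram is up; above it is free
- die_square: loose dark steel puck, 44 mm in diameter and 14 mm high, lying in a nest, origin at the centre of its underside (z 44 mm); on it stands the square brass button shell, 26 x 26 x 9 mm
- shell_square (a joint): how far the square button shell is pressed down, m: 0 at first (a gap of 4 mm under it), 0.004 fully home; takes about 4 N and stays down. Its top is 27 mm above the puck's underside (z 71 mm) at 0
- die_round: the same puck with a round domed button shell, 29 mm across, 9 mm high
- shell_round (a joint): as shell_square, of the round button
- die_oblong: the same puck with an oblong button shell, 34 x 12 x 9 mm
- shell_oblong (a joint): as shell_square, of the oblong button
- brass_weight: loose brass-coloured balance weight with a knob, 50 mm in diameter, 61 mm high, a bystander
- tape_measure: loose tape measure, 57 x 73 x 27 mm, a bystander
- staple_box: loose small carton of staples, 42 x 62 x 36 mm, a bystander
- dial_post (a point): top of one of the dial's four upright steel push posts, 10 mm thick, z 44 to 114 mm, 78 mm from the dial's axis, midway between two nests; the other posts stand every 90 deg from it
- cloth_stack (a point): an obstacle: the top far left corner (seen from the robot) of two tall fixed stacks of folded cloth, 463 mm high, that fill the table between the robot's right side and this point; a blue bag sealer stands to the left of the press

How it is judged (in metres and radians):
On the way, in this order (a step that is already met when the one before it is completed fails the run):
1. the die with the square button stands under the ram, within 4 mm of its axis, the dial at rest in its detent and the ram still up (horizontal distance between die_square and ram_axis below 0.004 m and velocity of joint dial between -0.05 and 0.05 rad/s and value of joint ram below 0.004 m and value of joint shell_square below 0.001 m), for 0.2 s.
2. the ram presses the square button's shell home (value of joint ram above 0.01 m and value of joint shell_square above 0.003 m and contact force between ram and die_square above 1 N), for 0.1 s.
At the end, for the whole second after the job is handed in: The square button's die lies flat in its nest within 4 mm of the ram's axis, at rest; its shell is pressed down by more than 3 of its 4 mm; the ram is back up (less than 4 mm down); the round and oblong dies lie flat in their nests with their shells pressed by less than 1 mm (horizontal distance between die_square and ram_axis below 0.004 m and value of joint shell_square above 0.003 m and value of joint ram below 0.004 m and value of joint each of shell_round, shell_oblong below 0.001 m and z of each of die_square, die_round, die_oblong in the frame of press below 0.037 m and z of each of die_round, die_oblong in the frame of press above 0.031 m and angle between each of die_square, die_round, die_oblong's own z axis and vertical below 0.08 rad and linear speed of die_square below 0.02 m/s); the robot touches nothing.
It fails at once if the ram touches the round or the oblong button (contact force between ram and die_round above 1 N or contact force between ram and die_oblong above 1 N).
It fails at once if a bystander is moved by more than 30 mm (distance of any of brass_weight, tape_measure, staple_box from where it was at the start of the episode above 0.03 m).
It also fails if it takes over 61 s, if anything falls off the work surface, if the arm or the gripper's body presses on something with over 40 N, if the wrist force passes 120 N, or if a joint passes its speed limit or range.

## Robot

A 7-joint arm with a two-finger parallel gripper is mounted at the origin on the work surface; the furniture and walls round the work are solid. World frame = base frame: x ahead of the robot, y to its left, z up, the work surface at z = 0. Lengths are in mm, angles in rad, forces in N, time in s.
With the tool pointing down it reaches from about 400 to 875 mm from the base axis. Payload 4.4 kg.
Tool frame: the origin (TCP) lies on the centre line of the jaws, within the pads' length; the fingertips stand 14 mm ahead of it and the grasp point (between the pads) lies 5 mm behind it; z points along the fingers, y is the line along which they close (so a half turn about z gives the same grasp; the last joint's range is limited). The gripper opens to 85 mm and grips with 20 to 120 N. Pads are 22 mm wide; open, the fingers measure 114 mm over their backs; the gripper's body (76 mm by 85 mm) begins 54 mm behind the grasp point. The pads swing forward as they close: fully open they stand 13 mm farther back than shut.
Start: joints at [-1.229, 0.628, 0.038, 1.517, -0.027, 0.996, -0.02], TCP at [257.763, 596.721, 245.313] pointing down, gripper open.
Joint ranges: [-3.06, 3.06], [-0.37, 2.12], [-1.25, 1.32], [0.18, 2.47], [-1.1, 4.24], [0.23, 1.98], [-2.94, 2.94]. Speed limits (rad/s): [2.57, 2.57, 3.14, 3.14, 3.14, 3.14, 3.14].

## Interface

Orientations are given as a unit quaternion [w, x, y, z].
In Python, from bench import * gives the robot as it stands.
- The arm moves only by the tool apply_moves, never from a script. Its argument "steps" is a list of rows, each a list of 7 numbers: the shift along the world's x, y, z as a fraction of full scale, then the turn, a rotation vector about the world's x, y, z as a fraction of full scale, then the opening, from 0 (shut) to 1 (fully open). In form: [[x, y, z, ax, ay, az, claw], ...]. A call has 1 to 8 rows; each row is the pose to reach, as a shift and turn from the pose commanded when the call began; what a row does not reach only later rows make up. Full scale, the value 1, is 0.12 m for a shift and pi/4 rad for a turn. A row lasts 1/8 s, in which the tool goes at most 62.5 mm and 10.7 degrees, less where a joint would pass 70% of its speed; a pose out of reach is approached as far as the arm can. A call with a number of a shift or a turn outside -1 to 1 is refused whole. A call with a gripper value outside its range is refused whole. The fingers move at their own pace and stop on an object; the grip force is fixed at half the most. Time passes only in rows, so rows that repeat a pose let the fingers close. It gives the time, the measured TCP pose, the force, the opening and the grip force at its end, in the units of the state.
- state(): the state, without advancing time (a new reading comes with each control period).
- snapshot(name): name is "side" or "top"; returns a dict with "pixels" (384x512x3 uint8, red, green, blue), "z_map" (384x512 float32, mm along the optical axis (not along the pixel's ray), 0 where there is no reading), "fovy" (degrees; the focal length in pixels is half the picture's height over the tangent of half this angle, whatever the lens; pixels are square), "cx", "cy" (the principal point, pixels), "k1" (the pictures are not rectified: a ray, as slopes to the right and down, at radius r is drawn at 1 + k1 r^2 times it, then the intrinsics apply), "position" and "orientation" of the camera in the world. Camera axes: x right, y down, z forward; pixel columns grow to the right and rows downward; lengths in mm; the calibration is good to about 2 mm. A picture is of the moment at which its call begins.
- close_job(): hands the job in; it is judged then, once.
The state is a dict: "clock": time; "joints": joint angles; "joint_velocities": joint speeds; "effort": joint torques, N m; "ee_pos": TCP position; "ee_rot": TCP orientation; "force": force on the tool from outside, world axes, zero at the start; "ft_torque": the same for the moment, N m; "opening": opening from 0.0 (shut) to 1.0 (fully open); "grip_force": force on a finger pad.
Only numpy, scipy, OpenCV 4.12 (cv2) and the standard library are available. Lean on these libraries where they do the work, as an engineer would, in place of code of your own. Each camera call takes 0.05 s, during which the arm holds its last target. There are 200 camera calls.

## Working session

There is one attempt and no reset: what is moved stays moved. The work goes in short steps, Python scripts to look and compute and a tool call to move; the robot and the scene stay as the last step left them, time stands still between calls to the robot, and variables do not carry over. Pictures are saved under pics/ and viewed, at most 10 in all, crops included, and the job is handed in when it is done.

Besides the shell and the picture viewer there is one more tool, called after "Emit:" as name(argument=value, ...), one argument or row to a line, values as JSON. apply_moves: Moves the arm, as the interface text tells. Its arguments: {"type":"object","properties":{"steps":{"type":"array","items":{"type":"array","items":{"type":"number","minimum":-1,"maximum":1}}}},"required":["steps"]}

```bash
mkdir -p pics; ls
python3 - <<'E'
from bench import *
import cv2,pickle
d={n:snapshot(n) for n in("side","top")}
pickle.dump(d,open("s0.pkl","wb"))
for n,s in d.items():
    cv2.imwrite(f"pics/{n}0.png",cv2.resize(s["pixels"][:,:,::-1],(800,600),interpolation=cv2.INTER_CUBIC))
    print(n,{k:v for k,v in s.items() if k not in("pixels","z_map")})
print(state())
E
```

```text
pics
side {'fovy': 52.966911531002275, 'cx': 255.4463431240164, 'cy': 189.2658254053631, 'k1': -0.10823125263782316, 'position': array([ 469.0971749 ,  541.7314925 , 1071.20895621]), 'orientation': array([ 0.0160611 , -0.0611042 ,  0.94420461, -0.3232429 ])}
top {'fovy': 51.551571964183374, 'cx': 253.87930921340165, 'cy': 194.02279687630983, 'k1': -0.029072108067989662, 'position': array([ 359.7405187 ,  -75.39203789, 1263.53563595]), 'orientation': array([-0.06765445,  0.70387889, -0.70357377,  0.07043669])}
{'clock': 0.1, 'joints': array([-1.22876772,  0.62926642,  0.03846519,  1.51827604, -0.02700084,
        0.99632135, -0.0200214 ]), 'joint_velocities': array([ 8.88794450e-04,  8.45117905e-05,  4.43454466e-04, -1.67683348e-03,
       -3.68375201e-04,  8.40263729e-05,  1.64921774e-03]), 'effort': array([ 2.17764049e-03, -5.64532650e+01,  1.23024467e+00, -1.93976641e+01,
        1.12419430e-02,  5.35516039e-03, -1.45473257e-05]), 'ee_pos': array([257.56606213, 596.19329072, 244.47055605]), 'ee_rot': array([-1.62677227e-04,  2.02522883e-01,  9.79277138e-01, -8.61074107e-04]), 'force': array([ 0.58833617,  0.16201841, -0.19355278]), 'ft_torque': array([-0.00310088,  0.00703527,  0.06265206]), 'grip_force': 0.0, 'opening': 0.9993838180448408}
```

View pics/side0.png

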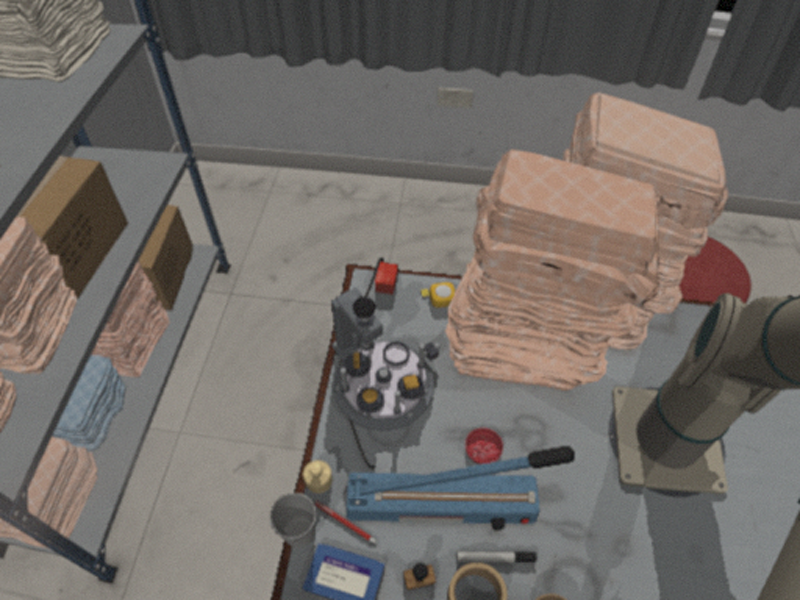

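View pics/top0.png

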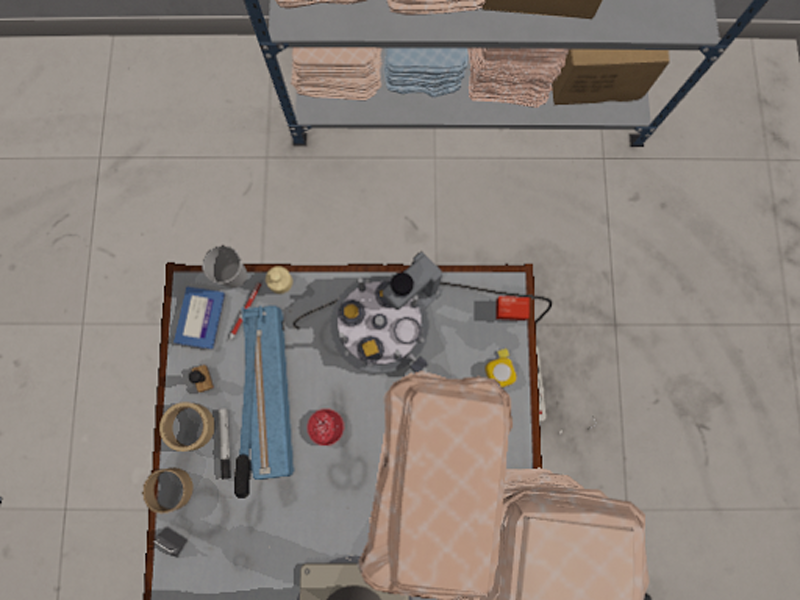

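Side view: the press is at about (380,375), with the column at (355,320). Top view: the dial centre is near (380,321), the square button near (371,348), and the column far right at (425,275). I'll zoom in next.

```bash
cat > h.py <<'E'
import numpy as np,cv2,pickle
from scipy.spatial.transform import Rotation as R
def K(s):
    f=192/np.tan(np.radians(s["fovy"])/2); return f
def ray(s,u,v):
    f=K(s); a=np.array([(u-s["cx"])/f,(v-s["cy"])/f]); p=a.copy()
    for _ in range(20): p=a/(1+s["k1"]*(p@p))
    w,x,y,z=s["orientation"]
    return R.from_quat([x,y,z,w]).apply([p[0],p[1],1.])
def onz(s,u,v,z):
    d=ray(s,u,v); o=s["position"]; return o+d*(z-o[2])/d[2]
def proj(s,P):
    w,x,y,z=s["orientation"]
    q=R.from_quat([x,y,z,w]).inv().apply(np.asarray(P,float)-s["position"]); p=q[:2]/q[2]
    return p*(1+s["k1"]*(p@p))*K(s)+[s["cx"],s["cy"]]
def tri(s1,u1,s2,u2):
    d1=ray(s1,*u1);d2=ray(s2,*u2);A=np.stack([d1,-d2],1)
    t=np.linalg.lstsq(A,s2["position"]-s1["position"],rcond=None)[0]
    a=s1["position"]+t[0]*d1;b=s2["position"]+t[1]*d2
    return (a+b)/2,np.linalg.norm(a-b)
E
python3 - <<'E'
from h import *
d=pickle.load(open("s0.pkl","rb"))
def crop(n,x0,y0,w,h,k):
    c=d[n]["pixels"][y0:y0+h,x0:x0+w,::-1]
    return cv2.resize(c,(w*k,h*k),interpolation=cv2.INTER_CUBIC)
cv2.imwrite("pics/topc.png",crop("top",200,155,100,90,6))
cv2.imwrite("pics/sidec.png",crop("side",200,175,100,110,5))
E
```

```text
(no output)
```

View pics/topc.png

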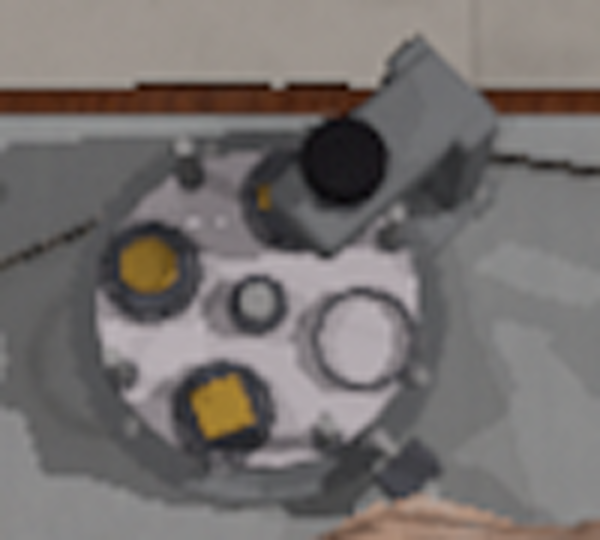

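View pics/sidec.png

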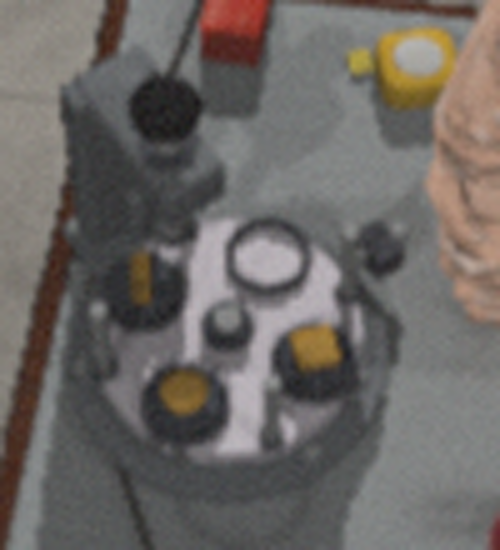

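In the top crop, the knob is at (343,160), the round button at (148,265), the square at (223,407), the empty nest at (360,337) and the oblong near (265,195). In the side crop, the knob is at (166,107), the oblong at (141,280), the round at (185,393), the square at (317,347) and the empty nest at (268,253). The column lies far right.

Run:
```python
from h import *
d=pickle.load(open("s0.pkl","rb")); T,S=d["top"],d["side"]
def blobs(s,x0,y0,x1,y1,k):
    hsv=cv2.cvtColor(s["pixels"],cv2.COLOR_RGB2HSV)
    m=cv2.inRange(hsv,(12,130,60),(30,255,255)); o=np.zeros_like(m); o[y0:y1,x0:x1]=m[y0:y1,x0:x1]
    n,_,st,c=cv2.connectedComponentsWithStats(o)
    return [c[i] for i in range(1,n) if st[i,4]>=k]
tc=lambda x,y:(200+x/6-.4,155+y/6-.4)
sc=lambda x,y:(200+x/5-.4,175+y/5-.4)
for n,s,b in(("T",T,(205,180,255,235)),("S",S,(220,220,275,260))):
    for c in blobs(s,*b,6): print(n,c,onz(s,*c,71)[:2])
E_T=onz(T,*tc(360,337),52);E_S=onz(S,*sc(268,253),52);print("empty",E_T,E_S)
print("knob",onz(T,*tc(343,160),220),onz(S,*sc(166,105),220),tri(T,tc(343,160),S,sc(166,107)))
for nm,a in(("postTL",(183,147)),("postBL",(132,428)),("postR?",(421,375)),("postUR",(397,213))): print(nm,onz(T,*tc(*a),114))
for nm,a in(("S left",(97,310)),("S bottom",(272,388)),("S right",(350,232))): print(nm,onz(S,*sc(*a),114))
print("hub",tri(T,tc(260,298),S,sc(228,316)))
print("detblock",onz(T,*tc(408,465),44),onz(S,*sc(383,245),44))
print("stackcorner",onz(T,*tc(400,515),463))
```

```text
T [243.5 187.5] [616.397056   -48.26278022]
T [224.         198.88059701] [580.84720522  11.02670426]
T [236.44736842 222.39473684] [508.77511262 -27.54558938]
S [227.92 230.08] [620.5945091  -61.47252039]
S [262.61290323 244.19354839] [510.50703501 -26.68340583]
S [236.18965517 252.89655172] [583.60817283  12.32829833]
empty [547.21444703 -97.80461895  52.        ] [ 548.2323487  -100.99652222   52.        ]
knob [601.5293798  -87.28690699 220.        ] [603.42732671 -83.21642507 220.        ] (array([603.89089785, -87.43122223, 212.19500902]), np.float64(1.0830203230959525))
postTL [632.61828269  -9.32328481 114.        ]
postBL [493.04294914  13.72087217 114.        ]
postR? [ 518.97225234 -126.24333761  114.        ]
postUR [ 599.34743047 -115.04223152  114.        ]
S left [635.81113557 -10.45613518 114.        ]
S bottom [529.66500979  26.3555278  114.        ]
S right [497.23572273 -82.81603807 114.        ]
hub (array([565.62781981, -46.5934773 ,  62.47100717]), np.float64(0.13246529338502136))
detblock [ 482.24183608 -122.33623971   44.        ] [ 477.58568998 -121.48410016   44.        ]
stackcorner [ 423.40828628 -103.42252881  463.        ]
```

Run:
```python
from h import *
d=pickle.load(open("s0.pkl","rb"))
for n in("top","side"):
    s=d[n];f=K(s);v,u=np.mgrid[0:384,0:512]
    a=np.stack([(u-s["cx"])/f,(v-s["cy"])/f],-1).astype(np.float64);p=a.copy()
    for _ in range(15): p=a/(1+s["k1"]*(p**2).sum(-1,keepdims=True))
    w,x,y,z=s["orientation"];Z=s["z_map"]
    P=(R.from_quat([x,y,z,w]).apply(np.dstack([p*Z[...,None],Z]).reshape(-1,3))+s["position"])[Z.ravel()>0]
    hsv=cv2.cvtColor(s["pixels"],cv2.COLOR_RGB2HSV).reshape(-1,3)[Z.ravel()>0]
    pk=(hsv[:,0]<20)&(hsv[:,1]>50)&(hsv[:,2]>120)
    for x0 in range(50,500,50):
        q=P[pk&(P[:,0]>x0)&(P[:,0]<x0+50)&(P[:,1]<80)&(P[:,1]>-600)]
        print(n,x0,[ (lo,np.percentile(h[:,1],98).round(),h[:,2].max().round()) for lo in(60,200,300,400) if len(h:=q[q[:,2]>lo])>5])
    k=P[(abs(P[:,0]-603)<60)&(abs(P[:,1]+86)<60)&(P[:,2]>195)]
    print("knob",len(k),np.median(k,0),(k.max(0)+k.min(0))/2)
```

```text
top 50 []
top 100 [(60, np.float64(-50.0), np.float64(438.0)), (200, np.float64(-50.0), np.float64(438.0)), (300, np.float64(-50.0), np.float64(438.0)), (400, np.float64(-185.0), np.float64(438.0))]
top 150 [(60, np.float64(-42.0), np.float64(507.0)), (200, np.float64(-42.0), np.float64(507.0)), (300, np.float64(-42.0), np.float64(507.0)), (400, np.float64(-75.0), np.float64(507.0))]
top 200 [(60, np.float64(-50.0), np.float64(513.0)), (200, np.float64(-50.0), np.float64(513.0)), (300, np.float64(-50.0), np.float64(513.0)), (400, np.float64(-60.0), np.float64(513.0))]
top 250 [(60, np.float64(-58.0), np.float64(510.0)), (200, np.float64(-58.0), np.float64(510.0)), (300, np.float64(-56.0), np.float64(510.0)), (400, np.float64(-62.0), np.float64(510.0))]
top 300 [(60, np.float64(-62.0), np.float64(490.0)), (200, np.float64(-64.0), np.float64(490.0)), (300, np.float64(-64.0), np.float64(490.0)), (400, np.float64(-69.0), np.float64(490.0))]
top 350 [(60, np.float64(-66.0), np.float64(492.0)), (200, np.float64(-66.0), np.float64(492.0)), (300, np.float64(-66.0), np.float64(492.0)), (400, 
[... 1331 characters left out ...]
60, np.float64(-59.0), np.float64(487.0)), (200, np.float64(-63.0), np.float64(487.0)), (300, np.float64(-63.0), np.float64(487.0)), (400, np.float64(-68.0), np.float64(487.0))]
side 350 [(60, np.float64(-64.0), np.float64(490.0)), (200, np.float64(-66.0), np.float64(490.0)), (300, np.float64(-66.0), np.float64(490.0)), (400, np.float64(-69.0), np.float64(490.0))]
side 400 [(60, np.float64(-67.0), np.float64(484.0)), (200, np.float64(-70.0), np.float64(484.0)), (300, np.float64(-68.0), np.float64(484.0)), (400, np.float64(-70.0), np.float64(484.0))]
side 450 [(60, np.float64(-25.0), np.float64(189.0))]
knob 159 [603.70136899 -82.35842362 216.63548002] [605.00234493 -86.40082314 211.73332456]
```

Dial centre C is about (565,-44) and the ram is at about -48°. The square die sits at 163°, so the dial has to turn about 150° counter-clockwise. I'll push posts on the left side to keep the arm clear of the cloth. First comes the transit.

Emit:
apply_moves(
  steps=[
    [0.17,-0.28,0.2,0,0,-0.16,0.4],
    [0.34,-0.56,0.4,0,0,-0.32,0.4],
    [0.52,-0.84,0.5,0,0,-0.48,0.4],
  ],
)

```text
clock: 0.48
ee_pos: [320.8, 495.1, 306.2]
ee_rot: [0.0, 0.384, 0.923, 0.001]
force: [0.9, 0.4, -0.2]
opening: 0.406
grip_force: 0.0
```

Emit:
apply_moves(
  steps=[
    [0.17,-0.28,0,0,0,-0.16,0.4],
    [0.34,-0.56,0,0,0,-0.32,0.4],
    [0.52,-0.84,0,0,0,-0.48,0.4],
  ],
)

```text
clock: 0.85
ee_pos: [382.8, 393.9, 305.1]
ee_rot: [-0.0, 0.55, 0.835, -0.0]
force: [1.2, 0.3, -0.6]
opening: 0.399
grip_force: 0.0
```

Emit:
apply_moves(
  steps=[
    [0.17,-0.28,0,0,0,-0.16,0.4],
    [0.34,-0.56,0,0,0,-0.32,0.4],
    [0.52,-0.84,0,0,0,-0.48,0.4],
  ],
)

```text
clock: 1.23
ee_pos: [445.2, 293.1, 305.1]
ee_rot: [-0.0, 0.697, 0.717, -0.0]
force: [0.3, 0.3, -0.5]
opening: 0.399
grip_force: 0.0
```

Emit:
apply_moves(
  steps=[
    [0.17,-0.28,0,0,0,-0.16,0.4],
    [0.34,-0.56,0,0,0,-0.32,0.4],
    [0.52,-0.84,0,0,0,-0.48,0.4],
    [0.52,-0.84,0,0,0,-0.48,0.4],
  ],
)

```text
clock: 1.72
ee_pos: [508.8, 189.8, 305.3]
ee_rot: [0.001, 0.82, 0.573, -0.0]
force: [-0.3, 0.2, 0.3]
opening: 0.403
grip_force: 0.0
```

```bash
cat > plan.py <<'E'
from h import *
from bench import state
C=np.array([565.,-44.])
def rot(yaw,tilt=-15,ty=0):
    y=np.array([np.cos(np.radians(yaw)),np.sin(np.radians(yaw)),0]);z=np.array([0,0,-1.])
    M=np.stack([np.cross(y,z),y,z],1)
    return R.from_euler("x",tilt,degrees=True)*R.from_matrix(M)
def plan(targets,claw):
    s=state();w,x,y,z=s["ee_rot"];R0=R.from_quat([x,y,z,w]);p0=s["ee_pos"]
    yy=R0.apply([0,1,0]);print("at",s["clock"],p0.round(1),"yaw",np.degrees(np.arctan2(yy[1],yy[0])).round(1),"F",s["force"].round(1),"op",round(s["opening"],2),"q",s["joints"].round(2))
    out=[]
    for P,M in targets:
        out.append([round(float(v),2) for v in [*((np.array(P)-p0)/120),*((M*R0.inv()).as_rotvec()/(np.pi/4))]]+[claw])
    print(out)
def arc(ths,r=78,z=94,yo=-90,tilt=-15):
    return [([*(C+r*np.array([np.cos(np.radians(t)),np.sin(np.radians(t))])),z],rot(t+yo,tilt)) for t in ths]
E
python3 -c "
from plan import *
plan(arc([27.7],z=300)+arc([27.7],z=94),.4)"
```

```text
at 1.725 [508.8 189.8 305.3] yaw -20.1 F [-0.3  0.2  0.3] op 0.4 q [-0.75  0.44  0.5   1.75 -0.24  1.01 -0.51]
[[1.04, -1.65, -0.04, -0.32, -0.12, -0.93, 0.4], [1.04, -1.65, -1.76, -0.32, -0.12, -0.93, 0.4]]
```

Emit:
apply_moves(
  steps=[
    [0.17,-0.28,0,-0.05,-0.02,-0.16,0.4],
    [0.34,-0.56,0,-0.1,-0.04,-0.31,0.4],
    [0.52,-0.83,0,-0.16,-0.06,-0.46,0.4],
    [0.52,-0.83,0,-0.16,-0.06,-0.46,0.4],
  ],
)

```text
clock: 2.22
ee_pos: [570.2, 93.0, 304.8]
ee_rot: [0.065, 0.906, 0.417, -0.017]
force: [-0.9, 0.1, 0.3]
opening: 0.403
grip_force: 0.0
```

```bash
python3 -c "
from plan import *
plan(arc([27.7],z=280)+arc([27.7],z=94),.4)"
```

```text
at 2.225 [570.2  93.  304.8] yaw -40.3 F [-0.9  0.1  0.3] op 0.4 q [-0.7   0.54  0.65  1.66 -0.21  1.04 -0.72]
[[0.53, -0.84, -0.21, -0.16, -0.07, -0.48, 0.4], [0.53, -0.84, -1.76, -0.16, -0.07, -0.48, 0.4]]
```

Emit:
apply_moves(
  steps=[
    [0.18,-0.28,0,-0.05,-0.02,-0.16,0.4],
    [0.35,-0.56,0,-0.1,-0.05,-0.32,0.4],
    [0.53,-0.84,-0.2,-0.16,-0.07,-0.48,0.4],
    [0.53,-0.84,-0.6,-0.16,-0.07,-0.48,0.4],
    [0.53,-0.84,-1.0,-0.16,-0.07,-0.48,0.4],
    [0.53,-0.84,-1.0,-0.16,-0.07,-0.48,0.4],
  ],
)

```text
clock: 2.98
ee_pos: [630.2, -4.3, 181.4]
ee_rot: [0.126, 0.962, 0.239, -0.034]
force: [-0.2, 0.7, 0.4]
opening: 0.4
grip_force: 0.0
```

Run:
```python
from plan import *
from bench import snapshot
plan(arc([27.7],z=94),.4)
im=[]
for n,b in(("top",(190,120,120,130)),("side",(190,110,120,130))):
    s=snapshot(n);x,y,w,h=b;im.append(cv2.resize(s["pixels"][y:y+h,x:x+w,::-1],None,fx=3.3,fy=3.3,interpolation=cv2.INTER_CUBIC))
cv2.imwrite("pics/a1.png",np.hstack(im))
```

```text
at 2.975 [630.2  -4.3 181.4] yaw -61.3 F [-0.2  0.7  0.4] op 0.4 q [-0.57  0.8   0.71  1.64 -0.3   0.87 -0.92]
[[0.03, -0.03, -0.73, 0.0, -0.01, -0.0, 0.4]]
```

View pics/a1.png

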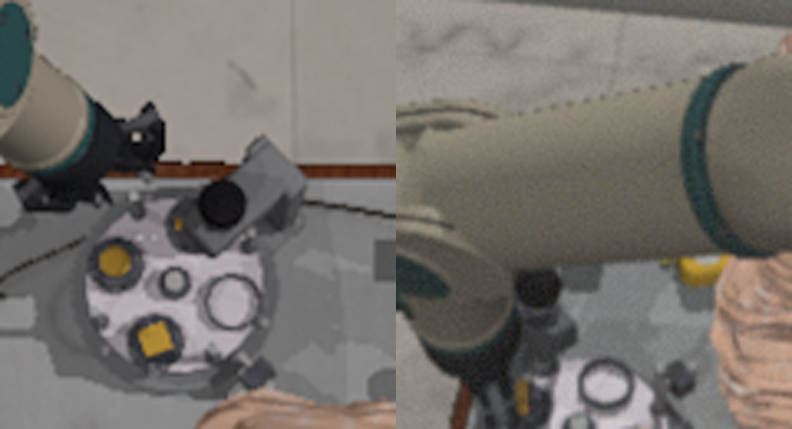

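The tool hangs above the far-left post, with the post top at about (147,203) in the left crop. The arm is clear of both press and cloth, so I'll descend.

Emit:
apply_moves(
  steps=[
    [0.03,-0.02,-0.2,0,0,0,0.4],
    [0.03,-0.02,-0.4,0,0,0,0.4],
    [0.03,-0.02,-0.55,0,0,0,0.4],
    [0.03,-0.02,-0.65,0,0,0,0.4],
    [0.03,-0.02,-0.73,0,0,0,0.4],
    [0.03,-0.02,-0.73,0,0,0,0.4],
  ],
)

```text
clock: 3.82
ee_pos: [636.8, -9.2, 97.4]
ee_rot: [0.128, 0.963, 0.237, -0.03]
force: [0.6, -0.1, -0.1]
opening: 0.402
grip_force: 0.0
```

```bash
python3 -c "
from plan import *
plan(arc([32,37,42,47,52,57,62,67]),.4)"
```

```text
at 3.825 [636.8  -9.2  97.4] yaw -61.5 F [ 0.6 -0.1 -0.1] op 0.4 q [-0.53  0.91  0.65  1.68 -0.36  0.72 -0.9 ]
[[-0.05, 0.05, -0.03, 0.0, 0.03, 0.09, 0.4], [-0.08, 0.1, -0.03, 0.0, 0.06, 0.2, 0.4], [-0.12, 0.15, -0.03, 0.0, 0.09, 0.31, 0.4], [-0.15, 0.19, -0.03, 0.0, 0.12, 0.41, 0.4], [-0.2, 0.22, -0.03, 0.0, 0.14, 0.52, 0.4], [-0.24, 0.26, -0.03, 0.0, 0.17, 0.63, 0.4], [-0.29, 0.28, -0.03, 0.0, 0.2, 0.74, 0.4], [-0.34, 0.31, -0.03, 0.0, 0.23, 0.84, 0.4]]
```

Emit:
apply_moves(
  steps=[
    [-0.05,0.05,-0.03,0.0,0.03,0.09,0.4],
    [-0.08,0.1,-0.03,0.0,0.06,0.2,0.4],
    [-0.12,0.15,-0.03,0.0,0.09,0.31,0.4],
    [-0.15,0.19,-0.03,0.0,0.12,0.41,0.4],
    [-0.2,0.22,-0.03,0.0,0.14,0.52,0.4],
    [-0.24,0.26,-0.03,0.0,0.17,0.63,0.4],
    [-0.29,0.28,-0.03,0.0,0.2,0.74,0.4],
    [-0.34,0.31,-0.03,0.0,0.23,0.84,0.4],
  ],
)

```text
clock: 4.82
ee_pos: [597.4, 27.3, 95.4]
ee_rot: [0.11, 0.827, 0.547, -0.071]
force: [1.4, -0.9, 0.9]
opening: 0.402
grip_force: 0.6
```

```bash
python3 -c "
from plan import *
from bench import snapshot
s=snapshot('top');cv2.imwrite('pics/a2.png',cv2.resize(s['pixels'][120:250,190:310,::-1],None,fx=4,fy=4,interpolation=cv2.INTER_CUBIC))
plan(arc([71,75,79,83,87,91,95,99]),.4)"
```

```text
at 4.875 [596.2  28.1  95.1] yaw -22.2 F [-0.5 -0.8 -0.1] op 0.4 q [-0.52  0.83  0.47  1.78 -0.14  0.64 -0.47]
[[-0.05, 0.01, -0.01, 0.0, 0.02, 0.08, 0.4], [-0.09, 0.03, -0.01, 0.0, 0.05, 0.17, 0.4], [-0.14, 0.04, -0.01, 0.0, 0.07, 0.26, 0.4], [-0.18, 0.04, -0.01, 0.0, 0.09, 0.34, 0.4], [-0.23, 0.05, -0.01, 0.0, 0.12, 0.43, 0.4], [-0.27, 0.05, -0.01, 0.0, 0.14, 0.51, 0.4], [-0.32, 0.05, -0.01, 0.0, 0.16, 0.6, 0.4], [-0.36, 0.04, -0.01, 0.0, 0.19, 0.68, 0.4]]
```

View pics/a2.png

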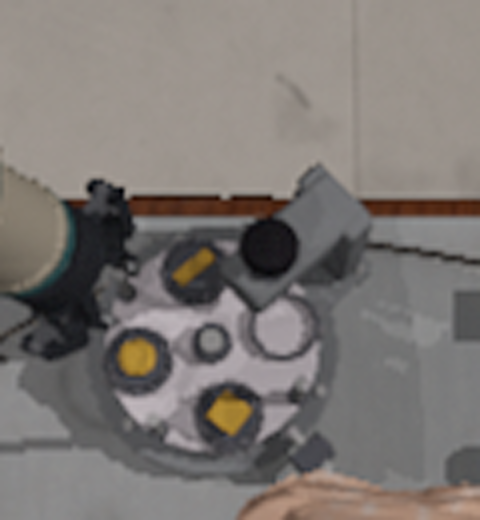

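The dial is turning counter-clockwise: the square is now at (230,410) in the crop and the oblong at (195,268). I'll keep going.

Emit:
apply_moves(
  steps=[
    [-0.05,0.01,-0.01,0.0,0.02,0.08,0.4],
    [-0.09,0.03,-0.01,0.0,0.05,0.17,0.4],
    [-0.14,0.04,-0.01,0.0,0.07,0.26,0.4],
    [-0.18,0.04,-0.01,0.0,0.09,0.34,0.4],
    [-0.23,0.05,-0.01,0.0,0.12,0.43,0.4],
    [-0.27,0.05,-0.01,0.0,0.14,0.51,0.4],
    [-0.32,0.05,-0.01,0.0,0.16,0.6,0.4],
    [-0.36,0.04,-0.01,0.0,0.19,0.68,0.4],
  ],
)

```text
clock: 5.88
ee_pos: [556.2, 32.6, 94.3]
ee_rot: [0.086, 0.646, 0.752, -0.099]
force: [8.1, -1.6, -1.9]
opening: 0.401
grip_force: 3.6
```

```bash
cat >> plan.py <<'E'
def dies():
    from bench import snapshot
    for n in("top","side"):
        s=snapshot(n);hsv=cv2.cvtColor(s["pixels"],cv2.COLOR_RGB2HSV)
        m=cv2.inRange(hsv,(12,130,50),(30,255,255));k,_,st,c=cv2.connectedComponentsWithStats(m)
        for i in range(1,k):
            P=onz(s,*c[i],71)[:2]-C;r=np.hypot(*P)
            if st[i,4]>5 and 40<r<75: print(n,"area",st[i,4],"r",r.round(1),"ang",np.degrees(np.arctan2(P[1],P[0])).round(1))
E
python3 -c "
from plan import *
dies()
plan(arc([103,106,109,112,115,118,121,124]),.4)"
```

```text
top area 50 r 56.7 ang 42.6
top area 66 r 58.0 ang 134.2
top area 74 r 59.1 ang -137.8
at 5.975 [556.3  32.6  94.2] yaw 8.3 F [ 4.7 -0.6 -0.5] op 0.4 q [-0.47  0.77  0.33  1.89  0.05  0.57 -0.11]
[[-0.07, -0.0, -0.0, 0.0, 0.03, 0.1, 0.4], [-0.11, -0.01, -0.0, 0.0, 0.05, 0.16, 0.4], [-0.14, -0.02, -0.0, 0.0, 0.06, 0.22, 0.4], [-0.17, -0.04, -0.0, 0.0, 0.08, 0.29, 0.4], [-0.2, -0.05, -0.0, 0.0, 0.1, 0.35, 0.4], [-0.23, -0.06, -0.0, 0.0, 0.11, 0.42, 0.4], [-0.26, -0.08, -0.0, 0.0, 0.13, 0.48, 0.4], [-0.29, -0.1, -0.0, 0.0, 0.15, 0.55, 0.4]]
```

Emit:
apply_moves(
  steps=[
    [-0.07,-0.0,-0.0,0.0,0.03,0.1,0.4],
    [-0.11,-0.01,-0.0,0.0,0.05,0.16,0.4],
    [-0.14,-0.02,-0.0,0.0,0.06,0.22,0.4],
    [-0.17,-0.04,-0.0,0.0,0.08,0.29,0.4],
    [-0.2,-0.05,-0.0,0.0,0.1,0.35,0.4],
    [-0.23,-0.06,-0.0,0.0,0.11,0.42,0.4],
    [-0.26,-0.08,-0.0,0.0,0.13,0.48,0.4],
    [-0.29,-0.1,-0.0,0.0,0.15,0.55,0.4],
  ],
)

```text
clock: 6.98
ee_pos: [517.9, 20.7, 92.9]
ee_rot: [0.059, 0.462, 0.877, -0.119]
force: [1.8, 0.4, 1.6]
opening: 0.399
grip_force: 0.6
```

```bash
python3 -c "
from plan import *
dies()
plan([],.4)"
```

```text
top area 45 r 56.9 ang 73.6
top area 75 r 58.9 ang -107.8
top area 72 r 59.2 ang 164.3
side area 12 r 61.9 ang 64.0
at 7.075 [517.1  20.2  92.9] yaw 33.3 F [0.8 0.1 0.1] op 0.4 q [-0.41  0.72  0.23  1.99  0.22  0.52  0.17]
[]
```

```bash
python3 -c "
from plan import *
plan(arc([122.5])+arc([122.5],z=150)+arc([115,106,97,88],z=165),.4)"
```

```text
at 7.075 [517.1  20.2  92.9] yaw 33.3 F [0.8 0.1 0.1] op 0.4 q [-0.41  0.72  0.23  1.99  0.22  0.52  0.17]
[[0.05, 0.01, 0.01, 0.01, -0.02, -0.04, 0.4], [0.05, 0.01, 0.48, 0.01, -0.02, -0.04, 0.4], [0.12, 0.05, 0.6, 0.01, -0.06, -0.2, 0.4], [0.22, 0.09, 0.6, 0.0, -0.12, -0.39, 0.4], [0.32, 0.11, 0.6, 0.0, -0.17, -0.58, 0.4], [0.42, 0.11, 0.6, 0.0, -0.22, -0.78, 0.4]]
```

Emit:
apply_moves(
  steps=[
    [0.05,0.02,0.01,0.01,-0.02,-0.04,0.4],
    [0.05,0.02,0.3,0.01,-0.02,-0.04,0.4],
    [0.05,0.02,0.6,0.01,-0.02,-0.04,0.4],
    [0.12,0.05,0.6,0.01,-0.06,-0.2,0.4],
    [0.22,0.09,0.6,0.0,-0.12,-0.39,0.4],
    [0.32,0.11,0.6,0.0,-0.17,-0.58,0.4],
    [0.42,0.11,0.6,0.0,-0.22,-0.78,0.4],
  ],
)

```text
clock: 7.95
ee_pos: [569.0, 34.6, 164.9]
ee_rot: [0.095, 0.716, 0.685, -0.091]
force: [0.6, 0.1, 0.2]
opening: 0.398
grip_force: 0.0
```

```bash
python3 -c "
from plan import *
dies()
plan(arc([75,60,45,30,27],z=165)+arc([27]),.4)"
```

```text
top area 44 r 56.8 ang 74.8
top area 73 r 59.0 ang -106.6
top area 69 r 59.1 ang 165.0
side area 42 r 57.3 ang -108.8
side area 49 r 60.4 ang 162.9
side area 41 r 57.3 ang 73.3
at 8.05 [569.9  34.2 164.8] yaw -2.2 F [-1.1 -1.2 -1. ] op 0.4 q [-0.51  0.68  0.4   1.81  0.02  0.74 -0.25]
[[0.13, -0.02, 0.0, 0.0, -0.07, -0.27, 0.4], [0.28, -0.09, 0.0, 0.0, -0.16, -0.59, 0.4], [0.42, -0.19, 0.0, 0.0, -0.24, -0.92, 0.4], [0.52, -0.33, 0.0, 0.01, -0.33, -1.24, 0.4], [0.54, -0.36, 0.0, 0.01, -0.35, -1.3, 0.4], [0.54, -0.36, -0.59, 0.01, -0.35, -1.3, 0.4]]
```

Emit:
apply_moves(
  steps=[
    [0.13,-0.02,0.0,0.0,-0.07,-0.23,0.4],
    [0.28,-0.09,0.0,0.0,-0.13,-0.46,0.4],
    [0.42,-0.19,0.0,0.0,-0.19,-0.69,0.4],
    [0.52,-0.33,0.0,0.0,-0.25,-0.92,0.4],
    [0.52,-0.33,0.0,0.0,-0.25,-0.92,0.4],
  ],
)

```text
clock: 8.68
ee_pos: [630.7, -7.4, 164.8]
ee_rot: [0.123, 0.916, 0.379, -0.051]
force: [0.1, 0.8, -0.0]
opening: 0.403
grip_force: 0.0
```

```bash
python3 -c "
from plan import *
plan(arc([27],z=165)+arc([27]),.4)"
```

```text
at 8.675 [630.7  -7.4 164.8] yaw -44.0 F [ 0.1  0.8 -0. ] op 0.4 q [-0.51  0.79  0.59  1.66 -0.19  0.82 -0.72]
[[0.03, -0.01, 0.0, 0.01, -0.1, -0.38, 0.4], [0.03, -0.01, -0.59, 0.01, -0.1, -0.38, 0.4]]
```

Emit:
apply_moves(
  steps=[
    [0.03,-0.01,0.0,0.0,-0.05,-0.2,0.4],
    [0.03,-0.01,0.0,0.01,-0.1,-0.38,0.4],
    [0.03,-0.01,-0.2,0.01,-0.1,-0.38,0.4],
    [0.03,-0.01,-0.35,0.01,-0.1,-0.38,0.4],
    [0.03,-0.01,-0.48,0.01,-0.1,-0.38,0.4],
    [0.03,-0.01,-0.59,0.01,-0.1,-0.38,0.4],
    [0.03,-0.01,-0.59,0.01,-0.1,-0.38,0.4],
  ],
)

```text
clock: 9.55
ee_pos: [633.8, -6.9, 92.9]
ee_rot: [0.125, 0.964, 0.233, -0.031]
force: [-0.6, -0.1, 0.0]
opening: 0.398
grip_force: 0.0
```

```bash
python3 -c "
from plan import *
plan(arc([32,37,42,47,52,57,62,67]),.4)"
```

```text
at 9.55 [633.8  -6.9  92.9] yaw -62.0 F [-0.6 -0.1  0. ] op 0.4 q [-0.52  0.91  0.62  1.69 -0.34  0.71 -0.93]
[[-0.02, 0.03, 0.01, -0.01, 0.02, 0.1, 0.4], [-0.05, 0.08, 0.01, -0.01, 0.05, 0.21, 0.4], [-0.09, 0.13, 0.01, -0.0, 0.08, 0.32, 0.4], [-0.13, 0.17, 0.01, -0.0, 0.11, 0.42, 0.4], [-0.17, 0.2, 0.01, -0.0, 0.14, 0.53, 0.4], [-0.22, 0.24, 0.01, -0.0, 0.17, 0.64, 0.4], [-0.27, 0.26, 0.01, -0.0, 0.2, 0.75, 0.4], [-0.32, 0.29, 0.01, -0.0, 0.22, 0.85, 0.4]]
```

Emit:
apply_moves(
  steps=[
    [-0.02,0.03,0.01,-0.01,0.02,0.1,0.4],
    [-0.05,0.08,0.01,-0.01,0.05,0.21,0.4],
    [-0.09,0.13,0.01,-0.0,0.08,0.32,0.4],
    [-0.13,0.17,0.01,-0.0,0.11,0.42,0.4],
    [-0.17,0.2,0.01,-0.0,0.14,0.53,0.4],
    [-0.22,0.24,0.01,-0.0,0.17,0.64,0.4],
    [-0.27,0.26,0.01,-0.0,0.2,0.75,0.4],
    [-0.32,0.29,0.01,-0.0,0.22,0.85,0.4],
  ],
)

```text
clock: 10.55
ee_pos: [597.4, 27.2, 96.5]
ee_rot: [0.109, 0.828, 0.546, -0.068]
force: [-0.0, -1.3, 0.5]
opening: 0.402
grip_force: 0.6
```

```bash
python3 -c "
from plan import *
dies()
plan(arc([71,75,79,82,85,88,91,91]),.4)"
```

```text
top area 74 r 58.6 ang -77.5
top area 47 r 57.4 ang 104.8
top area 68 r 59.5 ang -165.5
side area 55 r 56.9 ang -165.6
side area 6 r 51.8 ang 117.1
at 10.65 [596.2  28.   96.1] yaw -22.6 F [-0.6 -0.1  0.3] op 0.4 q [-0.5   0.82  0.44  1.78 -0.11  0.64 -0.49]
[[-0.05, 0.01, -0.02, -0.01, 0.03, 0.09, 0.4], [-0.09, 0.03, -0.02, -0.01, 0.05, 0.18, 0.4], [-0.14, 0.04, -0.02, -0.01, 0.07, 0.26, 0.4], [-0.17, 0.04, -0.02, -0.01, 0.09, 0.33, 0.4], [-0.2, 0.05, -0.02, -0.01, 0.11, 0.39, 0.4], [-0.24, 0.05, -0.02, -0.01, 0.13, 0.46, 0.4], [-0.27, 0.05, -0.02, -0.01, 0.14, 0.52, 0.4], [-0.27, 0.05, -0.02, -0.01, 0.14, 0.52, 0.4]]
```

Emit:
apply_moves(
  steps=[
    [-0.05,0.01,-0.02,-0.01,0.03,0.09,0.4],
    [-0.09,0.03,-0.02,-0.01,0.05,0.18,0.4],
    [-0.14,0.04,-0.02,-0.01,0.07,0.26,0.4],
    [-0.17,0.04,-0.02,-0.01,0.09,0.33,0.4],
    [-0.2,0.05,-0.02,-0.01,0.11,0.39,0.4],
    [-0.24,0.05,-0.02,-0.01,0.13,0.46,0.4],
    [-0.28,0.05,-0.02,-0.01,0.14,0.53,0.4],
    [-0.29,0.05,-0.02,-0.01,0.15,0.55,0.4],
  ],
)

```text
clock: 11.65
ee_pos: [562.1, 34.0, 93.4]
ee_rot: [0.092, 0.686, 0.716, -0.094]
force: [1.7, -0.0, 1.9]
opening: 0.396
grip_force: 1.0
```

```bash
python3 -c "
from plan import *
dies()
plan([],.4)"
```

```text
top area 12 r 58.7 ang -64.1
top area 45 r 58.4 ang 129.3
top area 67 r 58.9 ang -141.7
at 11.75 [561.5  34.1  93.1] yaw 2.3 F [1.4 0.3 1.2] op 0.4 q [-0.47  0.78  0.34  1.87  0.04  0.59 -0.22]
[]
```

Emit:
apply_moves(
  steps=[
    [-0.01,0,0,0,0,0.02,0.4],
    [-0.02,0,0,0,0.01,0.04,0.4],
    [-0.03,0,0,0,0.01,0.05,0.4],
    [-0.03,0,0,0,0.01,0.05,0.4],
  ],
)

```text
clock: 12.25
ee_pos: [557.0, 33.9, 92.7]
ee_rot: [0.09, 0.672, 0.729, -0.097]
force: [-0.2, 1.3, -0.7]
opening: 0.399
grip_force: 0.0
```

```bash
python3 -c "
from plan import *
dies()
plan([],.4)"
```

```text
top area 45 r 58.2 ang 133.6
top area 66 r 58.9 ang -137.8
at 12.35 [557.1  33.8  92.7] yaw 4.5 F [ 0.6 -0.1  0. ] op 0.4 q [-0.47  0.77  0.33  1.88  0.06  0.58 -0.19]
[]
```

Emit:
apply_moves(
  steps=[
    [0,0,0.2,0,0,0,0.4],
    [0,0,0.5,0,0,0,0.4],
    [0,0,0.9,0,0,0,0],
    [0,0,1.0,0,0,0,0],
  ],
)

```text
clock: 12.85
ee_pos: [559.1, 33.8, 215.7]
ee_rot: [0.091, 0.672, 0.729, -0.094]
force: [0.5, 0.4, -1.0]
opening: 0.004
grip_force: 0.0
```

Emit:
apply_moves(
  steps=[
    [-0.1,0.2,0.4,0,0,0,0],
    [-0.1,0.4,0.6,0,0,0,0],
    [-0.1,0.5,0.6,0,0,0,0],
  ],
)

```text
clock: 13.22
ee_pos: [546.2, 95.6, 285.8]
ee_rot: [0.09, 0.671, 0.729, -0.095]
force: [-0.4, 0.4, -1.2]
opening: -0.004
grip_force: 0.0
```

Run:
```python
from plan import *
from bench import snapshot
dies()
plan([([603,-82,250],rot(5))],0)
im=[]
for n,b in(("top",(200,145,100,100)),("side",(195,180,100,100))):
    s=snapshot(n);x,y,w,h=b;im.append(cv2.resize(s["pixels"][y:y+h,x:x+w,::-1],None,fx=4,fy=4,interpolation=cv2.INTER_CUBIC))
cv2.imwrite("pics/a3.png",np.hstack(im))
```

```text
top area 45 r 58.2 ang 133.6
top area 68 r 58.9 ang -137.9
side area 24 r 62.6 ang -136.8
side area 38 r 57.2 ang 131.5
at 13.325 [545.   95.4 283.6] yaw 4.7 F [ 0.6 -0.2 -0.1] op 0.0 q [-0.61  0.51  0.37  1.71  0.09  1.03 -0.25]
[[0.48, -1.48, -0.28, 0.0, 0.0, 0.0, 0]]
```

View pics/a3.png

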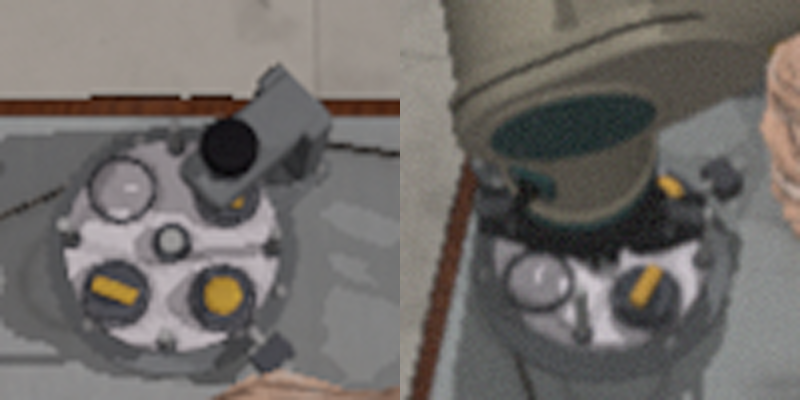

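The square die at (235,203) is now under the ram. The oblong at (115,290) and round at (222,296) are in their nests, and the angles match the first detent's 90° spacing. Next I'll press the knob.

Emit:
apply_moves(
  steps=[
    [0.12,-0.3,0,0,0,0,0],
    [0.24,-0.6,0,0,0,0,0],
    [0.35,-0.85,0,0,0,0,0],
    [0.4,-1.0,0,0,0,0,0],
  ],
)

```text
clock: 13.92
ee_pos: [593.2, -29.5, 283.9]
ee_rot: [0.09, 0.673, 0.728, -0.097]
force: [-0.5, -0.1, -0.8]
opening: 0.001
grip_force: 0.0
```

Emit:
apply_moves(
  steps=[
    [0.05,-0.2,-0.05,0,0,0,0],
    [0.08,-0.4,-0.1,0,0,0,0],
    [0.08,-0.48,-0.2,0,0,0,0],
    [0.08,-0.48,-0.28,0,0,0,0],
    [0.08,-0.48,-0.28,0,0,0,0],
  ],
)

```text
clock: 14.55
ee_pos: [602.7, -82.1, 249.9]
ee_rot: [0.089, 0.671, 0.73, -0.096]
force: [-0.5, -0.1, -1.0]
opening: -0.001
grip_force: 0.0
```

```bash
python3 -c "
from plan import *
plan([([603,-82,z],rot(5)) for z in (234,218)],0)"
```

```text
at 14.55 [602.7 -82.1 249.9] yaw 4.6 F [-0.5 -0.1 -1. ] op -0.0 q [-0.28  0.59  0.37  1.67  0.08  0.91  0.06]
[[0.0, 0.0, -0.13, 0.0, 0.0, 0.0, 0], [0.0, 0.0, -0.27, 0.0, 0.0, 0.0, 0]]
```

Emit:
apply_moves(
  steps=[
    [0,0,-0.07,0,0,0,0],
    [0,0,-0.13,0,0,0,0],
    [0,0,-0.17,0,0,0,0],
    [0,0,-0.21,0,0,0,0],
    [0,0,-0.23,0,0,0,0],
    [0,0,-0.25,0,0,0,0],
    [0,0,-0.26,0,0,0,0],
    [0,0,-0.26,0,0,0,0],
  ],
)

```text
clock: 15.55
ee_pos: [603.5, -83.1, 220.9]
ee_rot: [0.09, 0.672, 0.729, -0.095]
force: [-1.6, 2.9, 6.7]
opening: -0.002
grip_force: 3.7
```

Emit:
apply_moves(
  steps=[
    [0,0,-0.01,0,0,0,0],
    [0,0,-0.02,0,0,0,0],
    [0,0,-0.03,0,0,0,0],
    [0,0,-0.03,0,0,0,0],
  ],
)

```text
clock: 16.05
ee_pos: [603.7, -83.2, 220.4]
ee_rot: [0.091, 0.672, 0.729, -0.095]
force: [-8.7, 6.7, 26.4]
opening: 0.004
grip_force: 13.7
```

It is solid at 26 N with about 13 mm of ram travel, so the shell is home. I'll release and retreat.

Emit:
apply_moves(
  steps=[
    [0,0,0.05,0,0,0,0],
    [0,0,0.12,0,0,0,0],
    [0,0,0.25,0,0,0,0],
    [0,0,0.5,0,0,0,0],
    [0,0.2,0.6,0,0,0,0],
    [-0.1,0.6,0.6,0,0,0,0],
    [-0.2,1.0,0.6,0,0,0,0],
  ],
)

```text
clock: 16.92
ee_pos: [579.3, 36.7, 289.3]
ee_rot: [0.091, 0.673, 0.728, -0.096]
force: [0.4, -0.2, -0.9]
opening: -0.001
grip_force: 0.0
```

Emit:
apply_moves(
  steps=[
    [-0.1,0.3,0,0,0,0,0],
    [-0.2,0.6,0,0,0,0,0],
    [-0.3,0.9,0,0,0,0,0],
    [-0.4,1.0,0,0,0,0,0],
    [-0.4,1.0,0,0,0,0,0],
  ],
)

```text
clock: 17.55
ee_pos: [530.8, 156.1, 288.7]
ee_rot: [0.09, 0.671, 0.729, -0.096]
force: [-0.5, -0.1, -0.1]
opening: 0.002
grip_force: 0.0
```

Run:
```python
from plan import *
from bench import snapshot
dies()
plan([],0)
im=[]
for n,b in(("top",(200,145,100,100)),("side",(195,180,100,100))):
    s=snapshot(n);x,y,w,h=b;im.append(cv2.resize(s["pixels"][y:y+h,x:x+w,::-1],None,fx=4,fy=4,interpolation=cv2.INTER_CUBIC))
cv2.imwrite("pics/a4.png",np.hstack(im))
```

```text
top area 45 r 58.2 ang 133.6
top area 68 r 58.9 ang -137.9
at 17.65 [531.9 154.1 289. ] yaw 4.4 F [ 0.5 -0.2  0. ] op -0.0 q [-0.71  0.52  0.37  1.68  0.08  1.07 -0.34]
[]
```

View pics/a4.png

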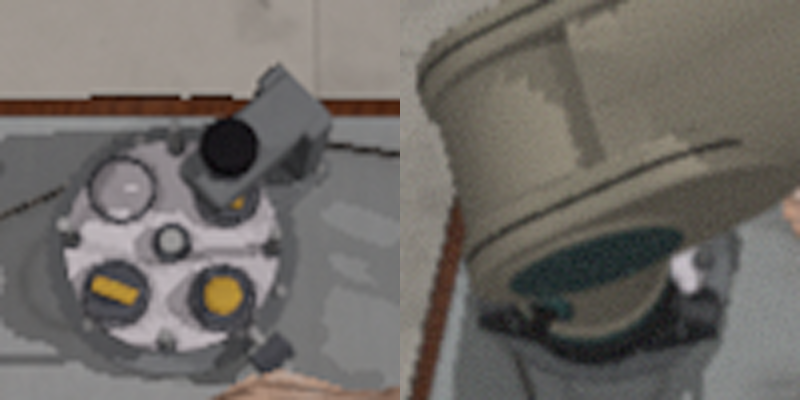

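The ram's knob is back up at (230,148), the dial angle hasn't changed, and the other buttons are untouched. The robot is clear, so I'll hand in.

```bash
python3 -c "
from bench import *
print(close_job())"
```

```text
the job is handed in; nothing more can be done
None
```

I turned the dial until the square die clicked in under the ram, pressed its shell home at 26 N with about 13 mm of ram travel, and let the ram come back up; the job was handed in at about 18 s, and the judge's verdict was not shown.

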